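Seat the keyed index disc of a lens-marking jig

TASK

The round metal disc of the jig stands raised, with the slot in its rim turned away from the jig's fixed key pin. Push the bar on the disc round with a fingertip until the slot is over the pin, then press the disc straight down until it is fully home with the pin in the slot, and take the hand away. Do not grip the bar between the fingers or pull the disc up, and leave the loupe, the jar, the lens and the screwdriver beside the jig where they are.

Things in the scene. Friction and masses are not known exactly. Their poses are not given: they have to be found in the camera images.
- jig: The fixed jig: grey round base, 148 mm across, 18 mm high. Origin at the centre of its underside on the worktop, z up. The disc turns and slides on its z axis and seats on a 60 mm boss 24 mm above the worktop. The key pin stands 54 mm from the axis along the base's own -x (roughly the robot's side), with a short dark line on the base outside it.
- pin_tip (a point): Centre of the top of the upright steel key pin: 8 mm thick, 32.5 mm above the worktop, its top 4.5 mm tapered to 3 mm. Does not move.
- notch (a point): Middle of the disc's slot, 54 mm from its axis, level with the underside; disc axes: x from its axis to the slot, z up. The metal disc is 116 mm across, 10 mm thick, its underside 34 mm above the worktop at the start, 24 mm when home. The slot is 13 mm wide, cut 12 mm in from the rim; the tapered pin draws it in from up to about 4 mm off. Elsewhere the disc stops on the pin after 1.5 mm.
- bar_top (a point): Centre of the top of the finger bar, on the disc's axis; 64 mm above the worktop at the start, 54 mm when home; axes as the disc's. The bar stands on the disc across its centre, along the line to the slot: 84 mm long, 12 mm thick with its black side strips, 20 mm high above the disc's face. Its 7 mm thick core stands 5 mm above the strips.
- bar_left: Black side strip on the bar's face towards the disc's +y (left when looking from the centre to the slot), 80 x 2.5 x 15 mm. Origin at the middle of its lower edge, on the disc's upper face.
- bar_right: The same strip on the opposite face (disc's -y).
- disc (a joint): Turn of the disc, rad, growing counterclockwise seen from above. The slot points to the base's +x at 0 and is over the pin at +3.14 or -3.14. Starts between -2.3 and 2.3; it can be turned either way to the pin. About 0.06 N m of friction (some 2 N of push near the bar's end); it stays where it is left.
- sleeve (a joint): How far the disc has been pressed down, m: 0 raised (start), 0.010 fully home. Held by friction, it needs about 5 N to press and stays where it is left; negative if pulled up.
- loupe: Bystander: black watchmaker's loupe, 38 mm across, 30 mm high, standing about 135 mm from the jig's centre. Origin at the centre of its underside.
- parts_jar_1: Bystander: small clear jar with a black cap, 37 mm across, 52 mm high, about 145 mm from the jig's centre. Origin at the centre of its underside.
- lens_a: Bystander: clear round lens blank, 60 mm across, 5 mm thick, lying flat about 150 mm from the jig's centre. Origin at the centre of its underside.
- driver_steel: Bystander: short precision screwdriver, 57 mm long, 14 mm thick, lying about 130 mm from the jig's centre. Origin at the middle of its underside.

How it is judged:
At the end, for the whole second after the job is handed in: The disc is pressed down at least 8 of its 10 mm, its slot is round the pin (middle of the slot within 4 mm of the pin's axis, seen from above), and it is at rest (value of joint sleeve above 0.008 m and horizontal distance between notch and pin_tip below 0.004 m and velocity of joint sleeve below 0.002 m/s and velocity of joint disc between -0.03 and 0.03 rad/s); the robot touches nothing.
It fails at once if the disc is pulled up (more than 4 mm above its start) (value of joint sleeve below -0.004 m).
It fails at once if the bar is gripped: the fingers press on both of its side strips at once (more than 1 N each) (contact force between the fingers and bar_left above 1 N and contact force between the fingers and bar_right above 1 N).
It fails at once if the loupe, the jar, the lens or the screwdriver is moved or lifted (more than 30 mm) (distance of any of loupe, parts_jar_1, lens_a, driver_steel from where it was at the start of the episode above 0.03 m).
It also fails if it takes over 48 s, if anything falls off the work surface, if the arm or the gripper's body presses on something with over 40 N, if the wrist force passes 120 N, or if a joint passes its speed limit or range.

ROBOT

A 7-joint arm with a two-finger parallel gripper is mounted at the origin on a cart in front of the work surface, level with it; the furniture and walls round the work are solid. World frame = base frame: x ahead of the robot, y to its left, z up, the work surface at z = 0. Lengths are in m, angles in rad, forces in N, time in s.
With the tool pointing down it reaches from about 0.4 to 0.85 m from the base axis. Payload 10.4 kg.
Tool frame: the origin (TCP) lies at the very end of the fingers, on their centre line; the grasp point (between the pads) lies manip.hold_point_z behind it (manip.hold_point_z is the distance from the TCP to the grasp point, in m); z points along the fingers, x is the direction in which the jaws open and shut, and the axes are right-handed (so a half turn about z gives the same grasp; the last joint's range is limited). The gripper opens to 85 mm and grips with 20 to 120 N. Pads are 22 mm wide; open, the fingers measure 114 mm over their backs; the gripper's body (76 mm by 85 mm) begins 54 mm behind the grasp point. The pads swing forward as they close: fully open they stand 13 mm farther back than shut.
Start: joints at [-1.339, 0.332, -0.065, 1.46, 0.022, 1.35, -0.088], TCP at [0.158, 0.605, 0.231] pointing down, gripper open.
Joint ranges: [-2.6, 2.6], [-0.5, 2.12], [-1.47, 1.34], [0.16, 2.42], [-1.27, 4.41], [0.06, 2.06], [-2.6, 2.6]. Speed limits (rad/s): [2.22, 2.22, 2.79, 2.79, 3.14, 3.14, 3.14].

INTERFACE

Orientations are given as a unit quaternion [x, y, z, w].
In Python, from workcell import readout, camera, camera_info, manip gives the robot as it stands.
- The arm moves only by the tool play_rows, never from a script. Its argument "rows" is a list of rows, each a list of 3 entries, a list of its own where there are three numbers: the shift along the world's x, y, z in mm, then the turn, a rotation vector about the world's x, y, z in degrees, then the finger opening in mm, from 0 to 85.4. In form: [[[tx, ty, tz], [rx, ry, rz], fingers], ...]. A call has 1 to 12 rows; each row shifts and turns the commanded pose from where the row before left it; what a row does not reach is not made up. A row lasts 1/8 s, in which the tool goes at most 62.5 mm and 10.7 degrees, less where a joint would pass 70% of its speed; a pose out of reach is approached as far as the arm can. A call with a gripper value outside its range is refused whole. The fingers move at their own pace and stop on an object; "force" is the grip in N (left out, the last holds). Time passes only in rows, so rows that do not move let the fingers close. It gives the time, the measured TCP pose, the force and the opening at its end, in the units of the state.
- readout.get_obs(): the state, without advancing time (a new reading comes with each control period).
- camera(name): name is "scene" or "top" or "wrist"; returns the picture (420x560x3 uint8, blue, green, red); there is no depth.
- camera_info(name): a dict with "fx", "fy", "cx", "cy" (pixels), "world_from_camera" (4x4, takes a point from camera to world coordinates). Camera axes: x right, y up, looking along -z (the intrinsics and any distortion apply to the point x, -y, -z); pixel columns grow to the right and rows downward; lengths in m; the calibration is good to about 2 mm. The wrist camera is an equidistant fisheye: a pixel r from the principal point sees the ray r / f radians off the axis. A picture is of the moment at which its call begins: read the wrist's pose just before it. camera_info takes no time and is no camera call; for the wrist camera it gives the pose at the moment of the call.
- manip.hand_in(): hands the job in, once; it reports no verdict.
The state is a dict: "clock": time; "joint_pos": joint angles; "joint_velocities": joint speeds; "tau": joint torques, N m; "position": TCP position; "ee_rot": TCP orientation; "ft_force": force on the tool from outside, world axes, zero at the start; "torque": the same for the moment, N m; "grip_width": opening from 0.0 (shut) to 1.0 (fully open).
Only numpy, scipy, OpenCV 4.12 (cv2) and the standard library are available. Lean on these libraries where they do the work, as an engineer would, in place of code of your own. Each camera call takes 0.05 s, during which the arm holds its last target.

## Working session

There is one attempt and no reset: what is moved stays moved. The work goes in short steps, Python scripts to look and compute and a tool call to move; the robot and the scene stay as the last step left them, time stands still between calls to the robot, and variables do not carry over. Pictures are saved under pics/ and viewed, and the job is handed in when it is done.

Besides the shell and the picture viewer there is one more tool, called after ">>>" by a JSON object that holds its "op" and its "data", one argument or row to a line. play_rows: Moves the arm, as the interface text tells. Its arguments: {"type":"object","properties":{"rows":{"type":"array"},"force":{"type":"number"}},"required":["rows"]}

```bash
mkdir -p pics; python3 - <<'E'
from workcell import readout,camera,camera_info,manip
import cv2,numpy as np
for n in ("scene","top","wrist"):
    cv2.imwrite(f"pics/{n}0.png",camera(n))
    c=camera_info(n); print(n,{k:(np.round(v,4).tolist() if k=="world_from_camera" else v) for k,v in c.items()})
print(readout.get_obs(),manip.hold_point_z)
E
```

```text
scene {'fx': 504.4668683082663, 'fy': 504.4668683082663, 'cx': 269.24506071640167, 'cy': 211.63438467185085, 'world_from_camera': [[0.8638, 0.3117, -0.396, 0.1969], [-0.5034, 0.4986, -0.7057, -0.3257], [-0.0225, 0.8088, 0.5876, 0.5616], [0.0, 0.0, 0.0, 1.0]]}
top {'fx': 435.43306087541055, 'fy': 435.43306087541055, 'cx': 286.17927076837657, 'cy': 206.16710630275506, 'world_from_camera': [[-0.0116, 0.9924, -0.1224, 0.457], [-0.9999, -0.0102, 0.0121, 0.2883], [0.0108, 0.1225, 0.9924, 0.9171], [0.0, 0.0, 0.0, 1.0]]}
wrist {'fx': 325.19226210127806, 'fy': 325.19226210127806, 'cx': 280.9914500938571, 'cy': 211.31621920464525, 'world_from_camera': [[0.2509, -0.9345, -0.2524, 0.0936], [0.968, 0.2418, 0.067, 0.6215], [-0.0016, -0.2612, 0.9653, 0.3743], [0.0, 0.0, 0.0, 1.0]]}
{'clock': 0.15, 'joint_pos': array([-1.33863056,  0.33276807, -0.0647015 ,  1.46068209,  0.02161531,
        1.34989572, -0.08851886]), 'joint_velocities': array([ 0.00025908, -0.00126281, -0.00206045, -0.00071681,  0.00013105,
       -0.00083896,  0.00248328]), 'tau': array([ 1.46396782e-03, -6.25822735e+01,  4.97285882e-02, -3.91851747e+01,
        1.63588696e-02,  7.39925512e-03,  6.32318961e-05]), 'position': array([0.15744982, 0.60457958, 0.23070454]), 'ee_rot': array([ 7.91206988e-01,  6.11548218e-01, -4.00493758e-04,  3.45123265e-04]), 'ft_force': array([-0.43751466,  0.03928301, -0.35709413]), 'torque': array([0.01850513, 0.05101473, 0.01195137]), 'grip_width': 1.0021751565916655} 0.0187
```

View pics/top0.png

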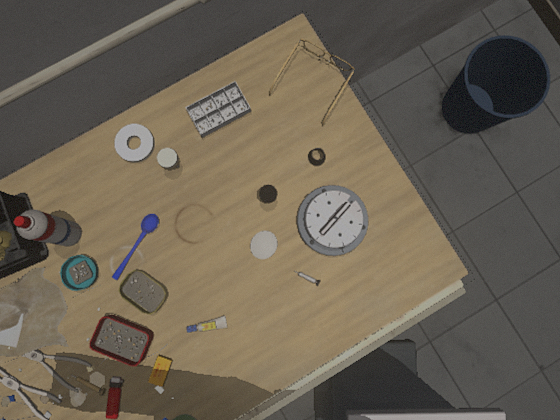

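View pics/scene0.png

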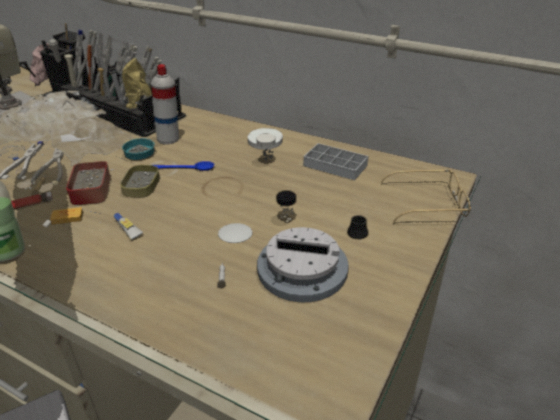

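```bash
python3 - <<'E'
import cv2
a=cv2.imread("pics/top0.png")[165:275,270:400]; cv2.imwrite("pics/topc.png",cv2.resize(a,None,fx=6,fy=5.4545,interpolation=cv2.INTER_CUBIC) if 0 else cv2.resize(a,(650,550),interpolation=cv2.INTER_CUBIC))
a=cv2.imread("pics/scene0.png")[215:305,245:365]; cv2.imwrite("pics/scenec.png",cv2.resize(a,(720,540),interpolation=cv2.INTER_CUBIC))
E
```

```text
(no output)
```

View pics/topc.png

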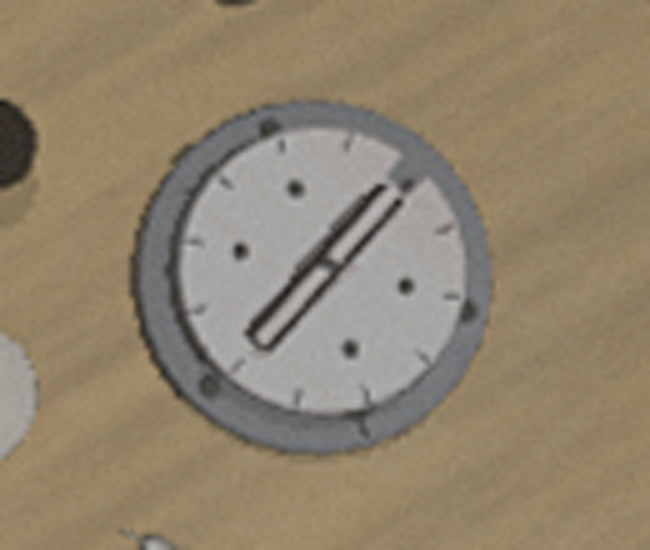

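View pics/scenec.png

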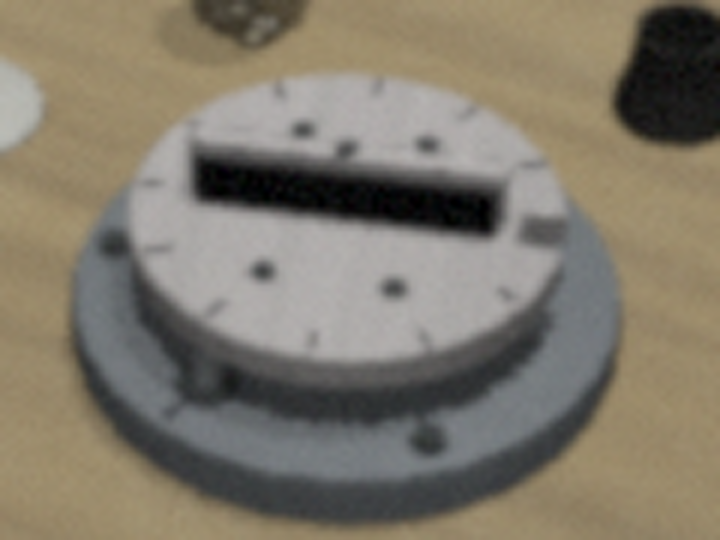

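View pics/wrist0.png

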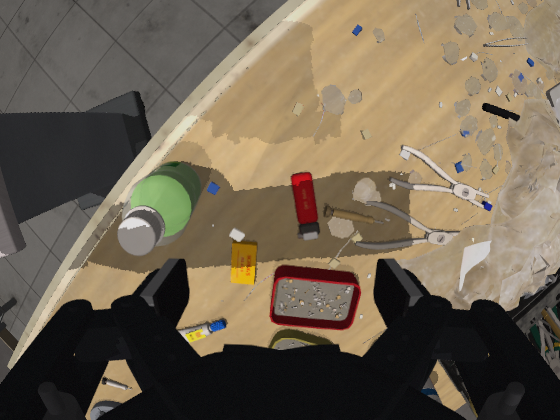

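```bash
cat > h.py <<'E'
import numpy as np,cv2
from workcell import readout,camera,camera_info,manip
def ray(n,u,v,z,ci=None):
    c=ci or camera_info(n);W=np.array(c["world_from_camera"])
    d=np.array([(u-c["cx"])/c["fx"],-(v-c["cy"])/c["fy"],-1.])
    d=W[:3,:3]@d;o=W[:3,3];return o+d*(z-o[2])/d[2]
def proj(n,p):
    c=camera_info(n);W=np.array(c["world_from_camera"])
    q=W[:3,:3].T@(np.array(p)-W[:3,3]);return c["cx"]+c["fx"]*q[0]/-q[2],c["cy"]-c["fy"]*q[1]/-q[2]
E
python3 - <<'E'
from h import *
T=lambda x,y,z:ray("top",270+x/5-.4,165+y/5-.4,z).round(4)
S=lambda x,y,z:ray("scene",245+x/6-.4,215+y/6-.4,z).round(4)
print("base c",T(312,277,.018),"disc c",T(322,269,.044),"bar",T(328,264,.064))
b=[T(378,188,.064),T(403,202,.064),T(248,337,.064),T(266,349,.064)];print("bar ends",b)
print("slot",T(408,172,.044),"line",T(358,415,.018),T(370,438,.018))
print("scene base c",S(347,293,.018),"disc c",S(349,220-4,.044),"line",S(185,402,.018),S(168,417,.018),"pin",S(205,375,.0325))
print("slot S",S(543,230,.044),"bar ends S",S(195,145,.064),S(505,180,.064))
# others
for n,u,v,z in [("loupe",317,156,.03),("jar",268,193,.052),("lens",264,245,.005),("drv",309,279,.007)]: print(n,ray("top",u,v,z).round(3))
E
```

```text
base c [0.5379 0.1826 0.018 ] disc c [0.5388 0.1816 0.044 ] bar [0.5389 0.1816 0.064 ]
bar ends [array([0.5689, 0.161 , 0.064 ]), array([0.5632, 0.1513, 0.064 ]), array([0.5104, 0.2138, 0.064 ]), array([0.5057, 0.2068, 0.064 ])]
slot [0.5779 0.1457 0.044 ] line [0.4807 0.1651 0.018 ] [0.4712 0.1604 0.018 ]
scene base c [0.5372 0.1768 0.018 ] disc c [0.5379 0.1776 0.044 ] line [0.479  0.1637 0.018 ] [0.4725 0.1613 0.018 ] pin [0.4808 0.1564 0.0325]
slot S [0.5777 0.1464 0.044 ] bar ends S [0.5063 0.203  0.064 ] [0.5664 0.1491 0.064 ]
loupe [0.671 0.212 0.03 ]
jar [0.591 0.314 0.052]
lens [0.488 0.324 0.005]
drv [0.417 0.232 0.007]
```

>>> {"op": "play_rows", "data": {
  "rows": [
    [[15, -15, 0], [0, 0, -2], 0],
    [[28, -28, 0], [0, 0, -2.5], 0],
    [[38, -38, 0], [0, 0, -2.5], 0],
    [[38, -38, 0], [0, 0, -2.5], 0],
    [[38, -38, 0], [0, 0, -2.5], 0],
    [[38, -38, 0], [0, 0, -2.5], 0],
    [[38, -38, 0], [0, 0, -2.5], 0],
    [[38, -38, 0], [0, 0, -2.5], 0],
    [[38, -38, 0], [0, 0, -2.5], 0],
    [[38, -38, 0], [0, 0, -2.5], 0],
    [[38, -38, 0], [0, 0, -2.5], 0],
    [[28, -28, 0], [0, 0, -1.5], 0]
  ],
  "force": 40
}}

```text
clock: 1.65
position: [0.5719, 0.1877, 0.2315]
ee_rot: [0.919, 0.395, 0.0, 0.0]
ft_force: [-0.5, 0.7, -0.1]
grip_width: 0.003
```

>>> {"op": "play_rows", "data": {
  "rows": [
    [[8, -8, 0], [0, 0, 0], 0],
    [[0, 0, 0], [0, 0, 0], 0],
    [[0, 0, 0], [0, 0, 0], 0]
  ]
}}

```text
clock: 2.02
position: [0.5776, 0.1851, 0.2313]
ee_rot: [0.917, 0.399, -0.0, -0.0]
ft_force: [-0.4, -0.5, 0.9]
grip_width: -0.002
```

```bash
python3 - <<'E'
from h import *
from scipy.spatial.transform import Rotation as R
o=readout.get_obs();print(o["position"],o["ft_force"],o["grip_width"],R.from_quat(o["ee_rot"]).as_matrix().round(3))
c=camera_info("wrist");print(np.array(c["world_from_camera"]).round(4).tolist())
cv2.imwrite("pics/w1.png",camera("wrist"));cv2.imwrite("pics/t1.png",camera("top"))
E
```

```text
[0.57758989 0.18509634 0.23133227] [-0.44181248 -0.52105953  0.88539561] -0.001628187384396399 [[ 0.682  0.731 -0.   ]
 [ 0.731 -0.682  0.001]
 [ 0.    -0.001 -1.   ]]
[[0.6812, -0.7068, -0.1906, 0.5294], [0.7321, 0.6577, 0.1776, 0.2301], [-0.0002, -0.2605, 0.9655, 0.3749], [0.0, 0.0, 0.0, 1.0]]
```

View pics/w1.png

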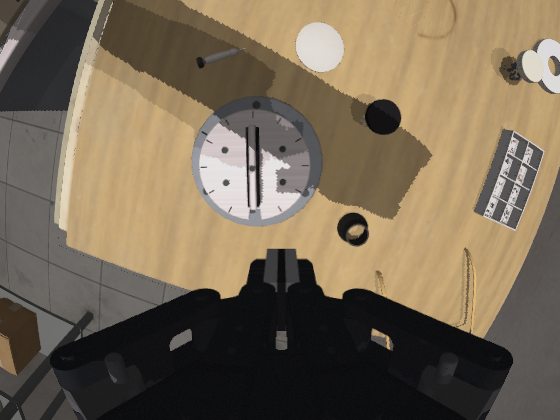

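View pics/t1.png

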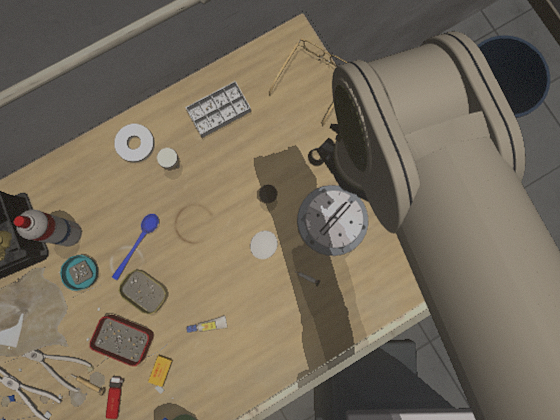

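```bash
python3 - <<'E'
import cv2
a=cv2.imread("pics/w1.png")[88:234,184:330]; cv2.imwrite("pics/w1c.png",cv2.resize(a,(584,584),interpolation=cv2.INTER_CUBIC))
E
```

```text
(no output)
```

View pics/w1c.png

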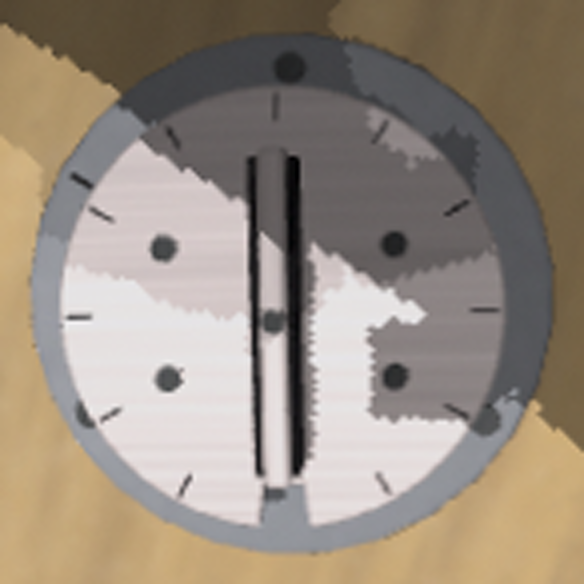

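```bash
cat >> h.py <<'E'
def fray(u,v,z,W,f=325.19226,cx=280.99145,cy=211.31622):
    W=np.array(W);x=u-cx;y=v-cy;r=np.hypot(x,y);t=r/f
    d=W[:3,:3]@np.array([np.sin(t)*x/r,-np.sin(t)*y/r,-np.cos(t)]);o=W[:3,3]
    return o+d*(z-o[2])/d[2]
E
python3 - <<'E'
from h import *
W=camera_info("wrist")["world_from_camera"]
F=lambda x,y,z:fray(184+x/4-.4,88+y/4-.4,z,W).round(4)
l=F(82,182,.018);print("line",F(72,175,.018),F(92,188,.018))
print("bar top ctr",F(274,320,.064),"ends",F(271,149,.064),F(278,484,.064),"slot rim",F(285,524,.044))
c=[]
for p in [(291,35),(291,552),(31,290),(553,290)]: c.append(F(*p,.018))
print("base",c)
c=F(274,320,.064)
a=lambda v:np.degrees(np.arctan2(v[1],v[0]))
print(a(l-c),a(F(278,484,.064)-F(271,149,.064)),a(F(285,524,.044)-c))
E
```

```text
line [0.4729 0.1626 0.018 ] [0.4796 0.1641 0.018 ]
bar top ctr [0.54   0.1823 0.064 ] ends [0.5097 0.2102 0.064 ] [0.5701 0.1546 0.064 ] slot rim [0.5819 0.1435 0.044 ]
base [array([0.4876, 0.2327, 0.018 ]), array([0.5932, 0.1321, 0.018 ]), array([0.4875, 0.1312, 0.018 ]), array([0.5879, 0.2375, 0.018 ])]
-163.3668980506373 -42.630491935744715 -42.80012852073887
```

>>> {"op": "play_rows", "data": {
  "rows": [
    [[0, 0, -15], [0, 0, 0], 0],
    [[1, 0, -30], [0, 0, 0], 0],
    [[0, 0, -35], [0, 0, 0], 0],
    [[0, 0, -35], [0, 0, 0], 0],
    [[0, 0, -30], [0, 0, 0], 0],
    [[0, 0, -20], [0, 0, 0], 0],
    [[0, 0, -10], [0, 0, 0], 0],
    [[0, 0, -6], [0, 0, 0], 0],
    [[0, 0, 0], [0, 0, 0], 0]
  ]
}}

```text
clock: 3.25
position: [0.5798, 0.1839, 0.0507]
ee_rot: [0.917, 0.398, 0.0, -0.0]
ft_force: [-0.2, -0.2, -0.1]
grip_width: 0.002
```

```bash
python3 - <<'E'
from h import *
o=readout.get_obs();print(o["position"],o["ft_force"])
cv2.imwrite("pics/w2.png",camera("wrist"));cv2.imwrite("pics/s2.png",cv2.resize(camera("scene")[150:320,200:420],(660,510)))
E
```

```text
[0.57977021 0.18391669 0.0506575 ] [-0.24205575 -0.15143505 -0.06270669]
```

View pics/w2.png

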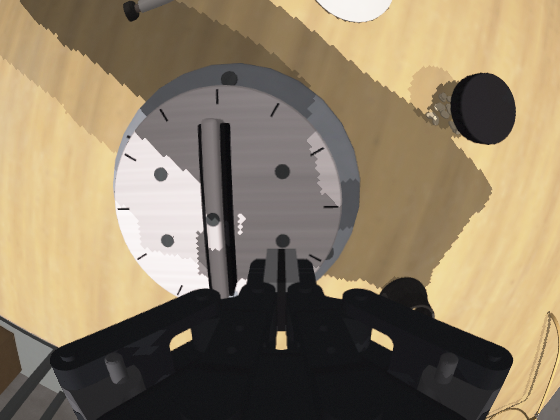

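View pics/s2.png

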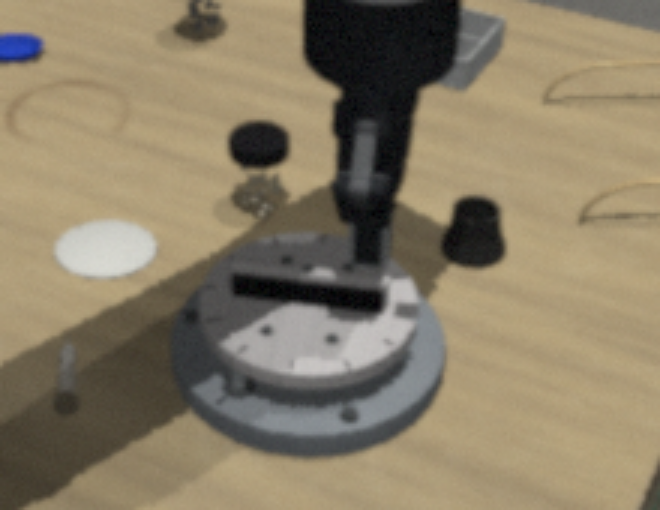

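>>> {"op": "play_rows", "data": {
  "rows": [
    [[-2.7, -2.9, -0.5], [0, 0, 0], 0],
    [[-2.7, -2.9, 0], [0, 0, 0], 0],
    [[-2, -2.2, 0], [0, 0, 0], 0],
    [[0, 0, 0], [0, 0, 0], 0]
  ]
}}

```text
clock: 3.85
position: [0.5723, 0.1758, 0.0501]
ee_rot: [0.917, 0.398, 0.0, -0.0]
ft_force: [0.9, 0.6, 0.4]
grip_width: -0.001
```

>>> {"op": "play_rows", "data": {
  "rows": [
    [[-1.4, -1.5, 0], [0, 0, 0], 0],
    [[-1.4, -1.5, 0], [0, 0, 0], 0],
    [[0, 0, 0], [0, 0, 0], 0]
  ]
}}

```text
clock: 4.22
position: [0.5696, 0.1726, 0.05]
ee_rot: [0.917, 0.398, 0.0, 0.0]
ft_force: [4.5, 0.5, -0.2]
grip_width: 0.003
```

```bash
python3 - <<'E'
import numpy as np
c=np.array([539.2,182]);p=np.array([569.6,172.6])-c
a0=np.arctan2(p[1],p[0]);r=np.hypot(*p);q=p
for k in range(1,25):
    a=a0-np.radians(5*k);n=r*np.array([np.cos(a),np.sin(a)]);print(k,(n-q).round(2),(n+c).round(1));q=n
E
```

```text
1 [-0.93 -2.61] [568.7 170. ]
2 [-1.16 -2.52] [567.5 167.5]
3 [-1.37 -2.41] [566.1 165.1]
4 [-1.58 -2.28] [564.6 162.8]
5 [-1.77 -2.14] [562.8 160.6]
6 [-1.95 -1.97] [560.8 158.7]
7 [-2.12 -1.8 ] [558.7 156.9]
8 [-2.27 -1.6 ] [556.4 155.3]
9 [-2.4 -1.4] [554.  153.9]
10 [-2.51 -1.19] [551.5 152.7]
11 [-2.6  -0.96] [548.9 151.7]
12 [-2.68 -0.73] [546.3 151. ]
13 [-2.73 -0.5 ] [543.5 150.5]
14 [-2.76 -0.26] [540.8 150.2]
15 [-2.78 -0.02] [538.  150.2]
16 [-2.77  0.23] [535.2 150.4]
17 [-2.74  0.47] [532.5 150.9]
18 [-2.69  0.7 ] [529.8 151.6]
19 [-2.61  0.93] [527.2 152.5]
20 [-2.52  1.16] [524.7 153.7]
21 [-2.41  1.37] [522.3 155.1]
22 [-2.28  1.58] [520.  156.6]
23 [-2.14  1.77] [517.8 158.4]
24 [-1.97  1.95] [515.9 160.4]
```

>>> {"op": "play_rows", "data": {
  "rows": [
    [[-0.9, -2.6, 0], [0, 0, -5], 0],
    [[-1.2, -2.5, 0], [0, 0, -5], 0],
    [[-1.4, -2.4, 0], [0, 0, -5], 0],
    [[-1.6, -2.3, 0], [0, 0, -5], 0],
    [[-1.8, -2.1, 0], [0, 0, -5], 0],
    [[-1.9, -2.0, 0], [0, 0, -5], 0],
    [[-2.1, -1.8, 0], [0, 0, -5], 0],
    [[-2.3, -1.6, 0], [0, 0, -5], 0],
    [[0, 0, 0], [0, 0, 0], 0]
  ]
}}

```text
clock: 5.35
position: [0.556, 0.1552, 0.0499]
ee_rot: [0.998, 0.06, -0.0, 0.0]
ft_force: [2.3, -0.5, 1.3]
grip_width: 0.001
```

```bash
python3 - <<'E'
from h import *
o=readout.get_obs();print(o["position"],o["ft_force"])
cv2.imwrite("pics/w3.png",camera("wrist"))
E
```

```text
[0.55604355 0.15524156 0.04986548] [ 2.28996272 -0.49376869  1.28485044]
```

View pics/w3.png

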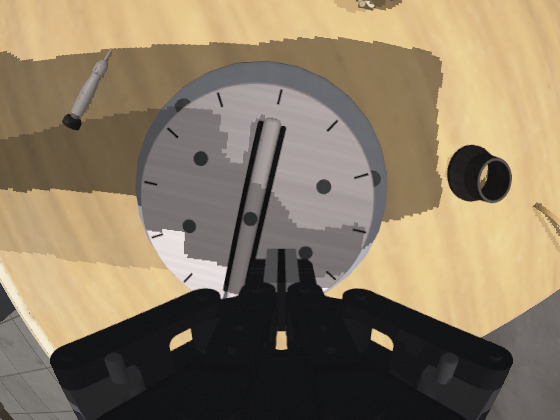

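```bash
python3 - <<'E'
from h import *
W=camera_info("wrist")["world_from_camera"]
a=fray(270,119,.064,W);b=fray(250,218,.064,W);print(a,b,np.degrees(np.arctan2(*(b-a)[1::-1])))
E
```

```text
[0.54338321 0.22294394 0.064     ] [0.53985302 0.1817442  0.064     ] -94.89740945899496
```

>>> {"op": "play_rows", "data": {
  "rows": [
    [[-2.4, -1.4, 0], [0, 0, -6], 0],
    [[-2.5, -1.2, 0], [0, 0, -6], 0],
    [[-2.6, -1.0, 0], [0, 0, -6], 0],
    [[-2.7, -0.7, 0], [0, 0, -6], 0],
    [[-2.7, -0.5, 0], [0, 0, -6], 0],
    [[-2.8, -0.3, 0], [0, 0, -6], 0],
    [[-2.8, 0, 0], [0, 0, -6], 0],
    [[-2.8, 0.2, 0], [0, 0, -6], 0],
    [[-2.7, 0.5, 0], [0, 0, -6], 0],
    [[-2.7, 0.7, 0], [0, 0, -6], 0],
    [[0, 0, 0], [0, 0, 0], 0]
  ]
}}

```text
clock: 6.78
position: [0.5289, 0.1512, 0.0497]
ee_rot: [0.895, -0.446, -0.0, 0.001]
ft_force: [-0.1, -3.6, 3.4]
grip_width: -0.002
```

```bash
python3 - <<'E'
from h import *
o=readout.get_obs();print(o["position"],o["ft_force"],o["ee_rot"])
cv2.imwrite("pics/w4.png",camera("wrist"));cv2.imwrite("pics/s4.png",cv2.resize(camera("scene")[150:320,200:420],(660,510)))
E
```

```text
[0.52889231 0.15118413 0.0496647 ] [-0.11554739 -3.59766928  3.40719355] [ 8.94966581e-01 -4.46132488e-01 -3.14247476e-04  7.23184274e-04]
```

View pics/w4.png

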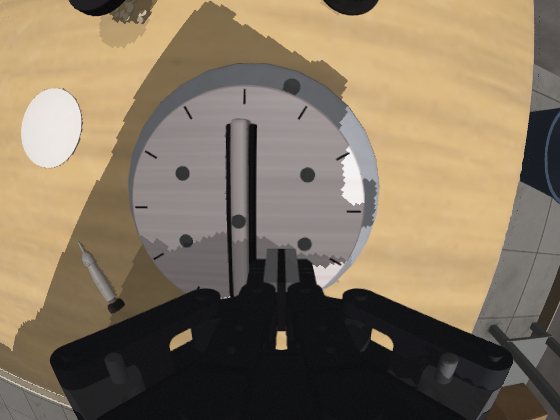

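View pics/s4.png

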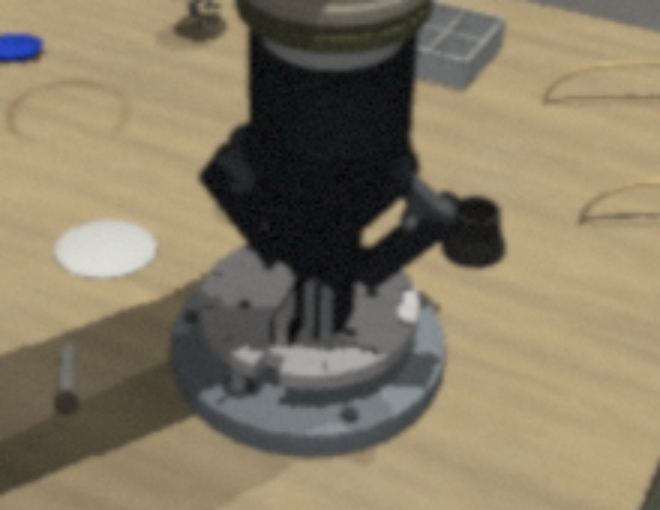

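```bash
python3 - <<'E'
from h import *
W=camera_info("wrist")["world_from_camera"]
a=fray(240,120,.064,W);b=fray(239,220,.064,W);d=fray(240,280,.064,W);print(a,b,d,np.degrees(np.arctan2(*(d-a)[1::-1])))
E
```

```text
[0.57382837 0.20549037 0.064     ] [0.54029952 0.18179899 0.064     ] [0.51750124 0.16550894 0.064     ] -144.63257686573928
```

>>> {"op": "play_rows", "data": {
  "rows": [
    [[-2.6, 0.9, 0], [0, 0, -4.6], 0],
    [[-2.4, 1.2, 0], [0, 0, -4.6], 0],
    [[-2.2, 1.4, 0], [0, 0, -4.6], 0],
    [[-1.7, 1.3, 0], [0, 0, -4], 0],
    [[0, 0, 0], [0, 0, 0], 0]
  ]
}}

```text
clock: 7.5
position: [0.5201, 0.1565, 0.0496]
ee_rot: [0.815, -0.579, -0.0, 0.0]
ft_force: [-0.9, -3.8, 2.8]
grip_width: 0.004
```

```bash
python3 - <<'E'
from h import *
o=readout.get_obs();print(o["position"],o["ft_force"],o["ee_rot"])
W=camera_info("wrist")["world_from_camera"];print(np.array(W).tolist())
cv2.imwrite("pics/w5.png",camera("wrist"));cv2.imwrite("pics/s5.png",cv2.resize(camera("scene")[215:305,245:365],(720,540),interpolation=cv2.INTER_CUBIC))
E
```

```text
[0.52010942 0.15651539 0.04961034] [-0.92863557 -3.7646867   2.79895725] [ 8.15368552e-01 -5.78942009e-01 -2.44027882e-04  4.63091288e-04]
[[0.3307524714824814, 0.9106858199508426, 0.24749573723336596, 0.582531593580824], [-0.9437173807791704, 0.31902133327376475, 0.08730918698240055, 0.17851464106260556], [0.0005548184645471304, -0.2624437582734375, 0.9649471311526766, 0.19309452848889302], [0.0, 0.0, 0.0, 1.0]]
```

View pics/w5.png

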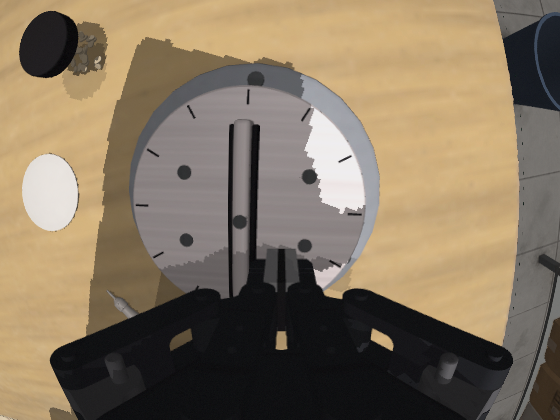

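View pics/s5.png

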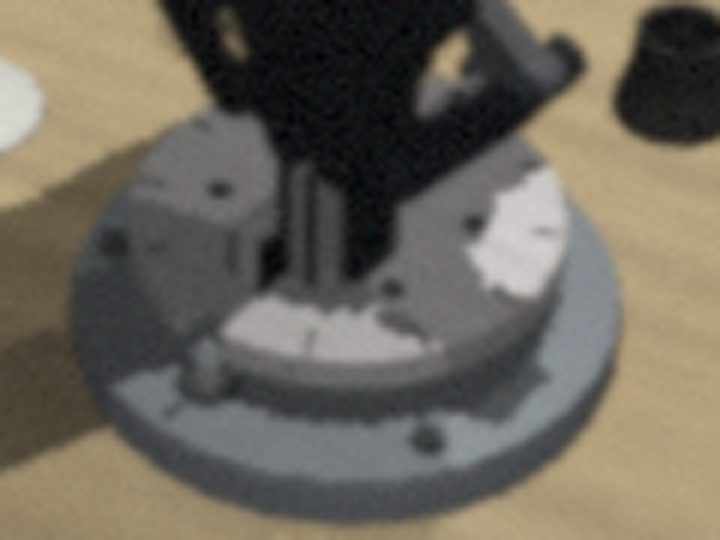

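```bash
python3 - <<'E'
from h import *
import cv2
W=camera_info("wrist")["world_from_camera"]
a=fray(244,121,.064,W);b=fray(240.5,221,.064,W);d=fray(240,280,.064,W);print(a,b,d,np.degrees(np.arctan2(*(d-a)[1::-1])))
i=cv2.imread("pics/w5.png")[100:310,130:380];cv2.imwrite("pics/w5c.png",cv2.resize(i,(700,588),interpolation=cv2.INTER_CUBIC))
E
```

```text
[0.57947703 0.1927919  0.064     ] [0.53998994 0.18140581 0.064     ] [0.51351629 0.17359775 0.064     ] -163.77534071774568
```

View pics/w5c.png

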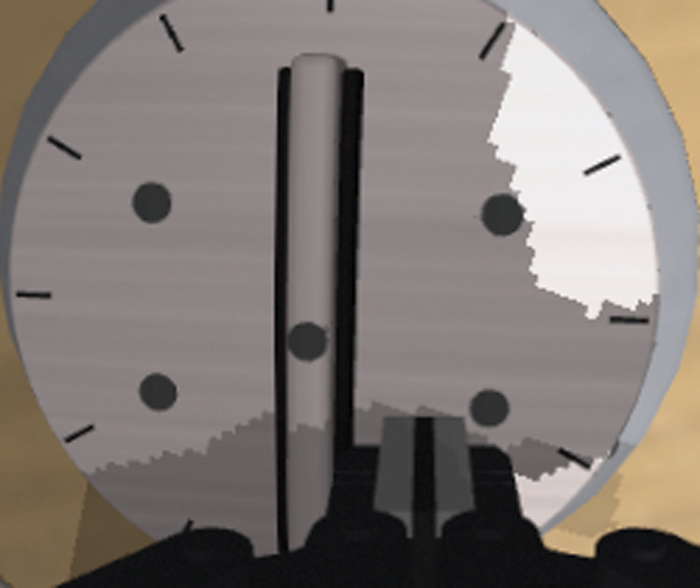

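>>> {"op": "play_rows", "data": {
  "rows": [
    [[1, -3, 0], [0, 0, 0], 0],
    [[2, -6, 0], [0, 0, 0], 0],
    [[0, 0, 10], [0, 0, 0], 0],
    [[0, 0, 30], [0, 0, 0], 0],
    [[0, 0, 40], [0, 0, 0], 0],
    [[0, 0, 40], [0, 0, 0], 0],
    [[0, 0, 30], [0, 0, 0], 0],
    [[0, 0, 10], [0, 0, 0], 0],
    [[0, 0, 0], [0, 0, 0], 0],
    [[0, 0, 0], [0, 0, 0], 0]
  ]
}}

```text
clock: 8.85
position: [0.5229, 0.1475, 0.2087]
ee_rot: [0.815, -0.58, -0.0, 0.001]
ft_force: [0.1, -0.4, -0.3]
grip_width: 0.004
```

```bash
python3 - <<'E'
from h import *
o=readout.get_obs();print(o["position"],o["ft_force"],o["ee_rot"])
i=camera("wrist");cv2.imwrite("pics/w6.png",i);i=i[100:240,180:330]
cv2.imwrite("pics/w6c.png",cv2.resize(i,(600,560),interpolation=cv2.INTER_CUBIC))
i=camera("top");cv2.imwrite("pics/t6.png",cv2.resize(i[165:275,270:400],(650,550),interpolation=cv2.INTER_CUBIC))
E
```

```text
[0.52289981 0.1475323  0.20867721] [ 0.07353936 -0.39566197 -0.34484165] [ 8.14658098e-01 -5.79940874e-01 -3.38344761e-04  8.07584688e-04]
```

View pics/w6c.png

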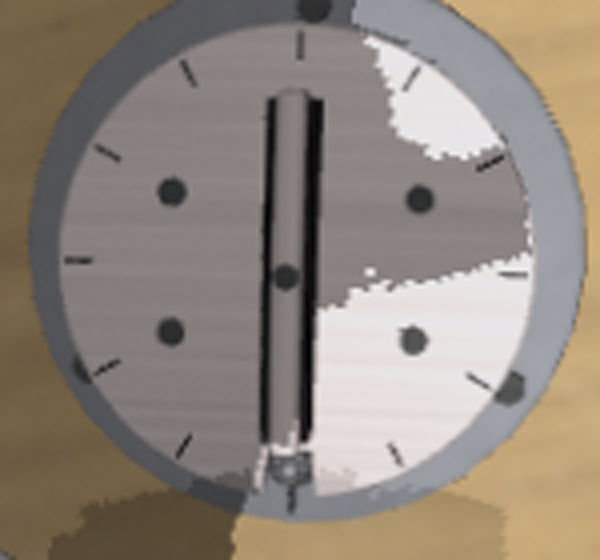

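View pics/t6.png

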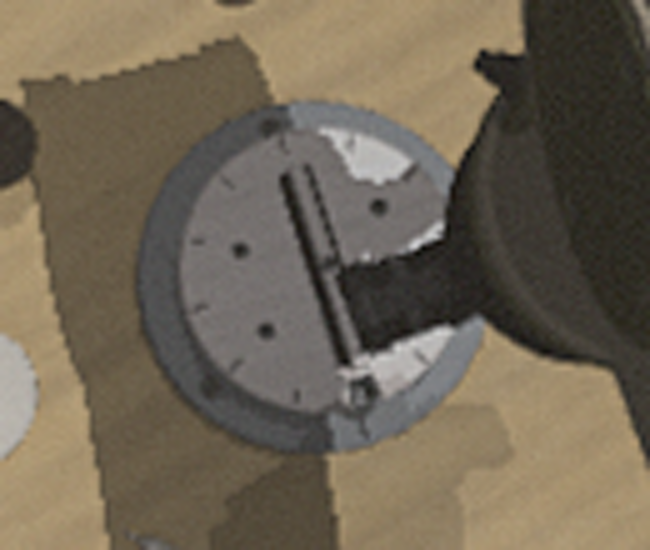

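>>> {"op": "play_rows", "data": {
  "rows": [
    [[6, 12, 0], [0, 0, 0], 0],
    [[6, 14, 0], [0, 0, 0], 0],
    [[4.7, 8.7, 0], [0, 0, 0], 0],
    [[0, 0, -20], [0, 0, 0], 0],
    [[0, 0, -30], [0, 0, 0], 0],
    [[0, 0, -35], [0, 0, 0], 0],
    [[0, 0, -27], [0, 0, 0], 0],
    [[0, 0, -16], [0, 0, 0], 0],
    [[0, 0, -9], [0, 0, 0], 0],
    [[0, 0, 0], [0, 0, 0], 0]
  ]
}}

```text
clock: 10.2
position: [0.5403, 0.1824, 0.0728]
ee_rot: [0.815, -0.58, 0.0, 0.0]
ft_force: [-0.2, -0.1, 0.4]
grip_width: 0.003
```

>>> {"op": "play_rows", "data": {
  "rows": [
    [[0, 0, -3], [0, 0, 0], 0],
    [[0, 0, -2.5], [0, 0, 0], 0],
    [[0, 0, -2], [0, 0, 0], 0],
    [[0, 0, -2], [0, 0, 0], 0],
    [[0, 0, 0], [0, 0, 0], 0]
  ]
}}

```text
clock: 10.82
position: [0.5403, 0.1824, 0.0634]
ee_rot: [0.815, -0.58, 0.0, -0.0]
ft_force: [0.0, -0.4, 0.5]
grip_width: 0.0
```

>>> {"op": "play_rows", "data": {
  "rows": [
    [[0, 0, -1.5], [0, 0, 0], 0],
    [[0, 0, -1.5], [0, 0, 0], 0],
    [[0, 0, -1.5], [0, 0, 0], 0],
    [[0, 0, -1.5], [0, 0, 0], 0],
    [[0, 0, 0], [0, 0, 0], 0]
  ]
}}

```text
clock: 11.45
position: [0.5403, 0.1824, 0.0572]
ee_rot: [0.815, -0.58, 0.0, -0.0]
ft_force: [-0.3, -0.5, 1.8]
grip_width: -0.0
```

>>> {"op": "play_rows", "data": {
  "rows": [
    [[0, 0, -1.2], [0, 0, 0], 0],
    [[0, 0, -1.2], [0, 0, 0], 0],
    [[0, 0, -1.2], [0, 0, 0], 0],
    [[0, 0, 0], [0, 0, 0], 0]
  ]
}}

```text
clock: 11.95
position: [0.5404, 0.1824, 0.054]
ee_rot: [0.815, -0.58, 0.0, -0.0]
ft_force: [-1.3, 0.3, 8.6]
grip_width: 0.0
```

>>> {"op": "play_rows", "data": {
  "rows": [
    [[0, 0, -1.2], [0, 0, 0], 0],
    [[0, 0, -1], [0, 0, 0], 0],
    [[0, 0, 0], [0, 0, 0], 0]
  ]
}}

```text
clock: 12.32
position: [0.5408, 0.1825, 0.0536]
ee_rot: [0.815, -0.58, -0.0, -0.001]
ft_force: [-8.9, -1.3, 31.2]
grip_width: 0.006
```

Firm stop at 53.6 mm with 31 N: it's home. Lifting away.

>>> {"op": "play_rows", "data": {
  "rows": [
    [[0, 0, 3], [0, 0, 0], 0],
    [[0, 0, 10], [0, 0, 0], 0],
    [[0, 0, 30], [0, 0, 0], 0],
    [[0, 0, 40], [0, 0, 0], 0],
    [[5, -20, 40], [0, 0, 0], 0],
    [[5, -20, 25], [0, 0, 0], 0],
    [[0, 0, 0], [0, 0, 0], 0],
    [[0, 0, 0], [0, 0, 0], 0]
  ]
}}

```text
clock: 13.32
position: [0.5496, 0.143, 0.1987]
ee_rot: [0.815, -0.58, -0.0, 0.0]
ft_force: [-0.3, 1.0, -0.4]
grip_width: 0.001
```

```bash
python3 - <<'E'
from h import *
o=readout.get_obs();print(o["position"],o["ft_force"],o["ee_rot"])
i=camera("wrist");cv2.imwrite("pics/w7.png",i);i=i[90:240,170:330]
cv2.imwrite("pics/w7c.png",cv2.resize(i,(640,600),interpolation=cv2.INTER_CUBIC))
i=camera("scene");cv2.imwrite("pics/s7.png",cv2.resize(i[150:320,200:420],(660,510),interpolation=cv2.INTER_CUBIC))
E
```

```text
[0.54959469 0.14299635 0.19868253] [-0.29656932  0.98226396 -0.43675353] [ 8.14796784e-01 -5.79746377e-01 -4.11230803e-04  4.11931833e-04]
```

View pics/w7c.png

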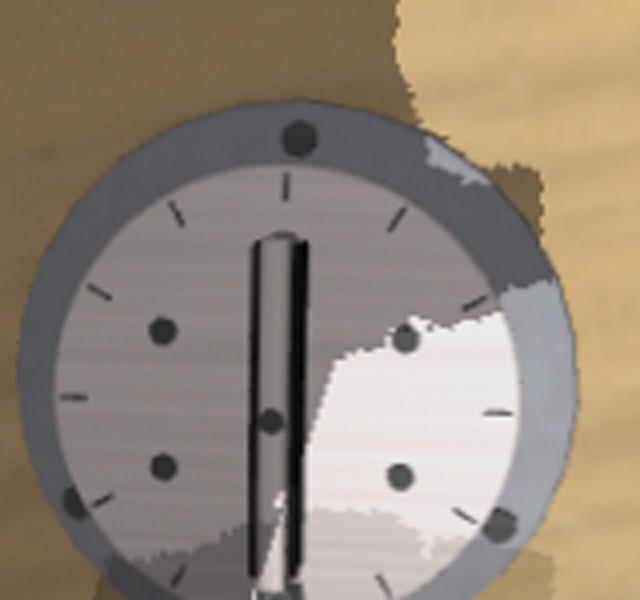

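View pics/s7.png

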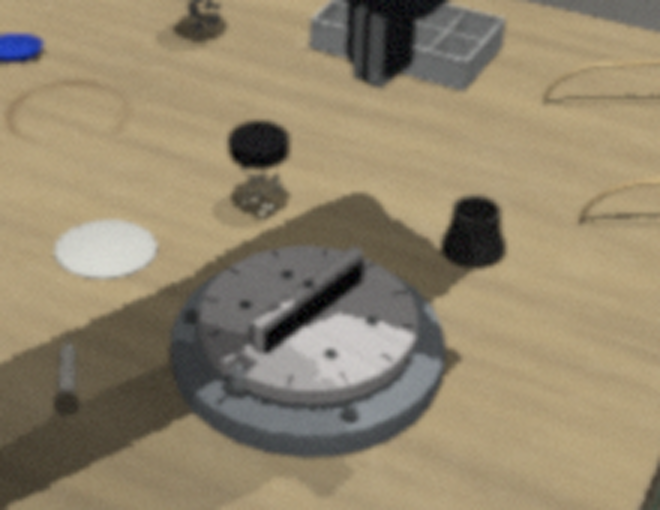

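The disc sits visibly lower, the slot end is at the pin, the bystanders haven't moved, and the hand is clear.

```bash
python3 -c "
from workcell import manip;print(manip.hand_in())"
```

```text
the job is handed in; nothing more can be done
None
```

I pushed the bar about 121° clockwise with the closed fingertips until the slot was over the pin. I then pressed down on the top of the bar's centre until it stopped, lifted the hand clear and handed the job in at about 13.4 s.

What the last checks showed:
- **Alignment before pressing:** the bar measured -163.8° and the pin's direction -163.4°. The raised wrist view showed the pin in the middle of the slot.
- **Pressing:** the fingertips stopped at 53.6 mm with about 31 N, against a home height of 54 mm for the top of the bar. That is about 10 mm of travel, so the disc is fully home. A sideways reading of about 9 N came with that final press; I didn't look into it.
- **After lifting:** the wrist force was back near zero. The scene view showed the disc lower with the slot at the pin, and the loupe, jar, lens and screwdriver looked unmoved.

I did not re-measure the slot-to-pin distance after pressing, because the last wrist crop cut off the slot's outer end. No check failed or disagreed.

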